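# Undo the tiffin carrier's two-stage catch and open its lid

## Task

Please open the steel tiffin carrier: first slide the safety tab on its catch fully out, off the end of the lever, so that the lever is free; then swing the lever up by its ear and right over, well past upright; then raise the lid by its tongue until it stands well open, more than 60 degrees up, and stays there by itself. Leave everything else on the counter where it is.

Things in the scene. Friction and masses are not known exactly. Their poses are not given: they have to be found in the camera images.
- carrier: Three-tier stainless steel tiffin carrier, 133 mm across, 147 mm tall to the lid's edge (154 at its domed middle); stands firmly, does not move. Origin: centre of its underside; z up; its front, -x, carries the catch and faces roughly towards the robot; y runs along the front. Below, (x, y, z) mm are in this frame. The wall is round, 64 mm radius; the catch stands out in front of it.
- lever_pivot (a point): Centre of the lever's pivot pin, fixed at (-84, 45, 150); the pin runs along the carrier's x. Fixed steel brackets: one carries the pivot (y 36 to 54, x out to -96, z 119 to 161), one is the tab's track (y -60 to -129, x out to -95, z 120 to 142). In front of x -95, and between the brackets (y -60 to 36), it is open down to the counter.
- lever_ear (a point): Middle of the front end of the ear of the steel latch lever; shut, at (-135, -42, 150). The lever is a flat bar 14 mm wide (x), 8 thick, lying along y from the pivot over the lid's tongue to its end at y -92, z 146 to 154. The ear, a flat strip 28 mm wide (y), 8 thick, sticks out of the bar's front from x -91 to -135, its middle 87 mm from the pivot, with free air under it.
- lever (a joint): Lever angle, rad: 0 shut and level; grows as the ear rises and swings over towards the carrier's +y, 1.57 upright, stop at 2.3. Light (about 1 N at the ear). Let go, it stays within about 0.5 of upright; before that it falls shut, beyond it falls on to its stop. With the tab in, it lifts hardly 2 degrees and is blocked.
- tab_fin (a point): Centre of the upright fin of the black safety tab: 24 mm wide (x), 8 thick (y), 36 tall; with the tab in, at (-84, -88, 183), top at z 201. It stands on a hood (z 157 to 165, x -93 to -75, y -76 to -106 with the tab in) that covers the lever's free end from above; a foot beyond that end runs on the track. Push the fin sideways or pinch it from above.
- safety_tab (a joint): Safety tab position, m: 0 fully in over the lever's end, grows as it slides straight out along the carrier's -y, off the lever's end; stop at 0.028 (fully out). The hood is clear of the lever from 0.017. It takes about 3 N and stays where it is left.
- lid_tongue (a point): Middle of the front end of the lid's tongue, a flat steel strip 30 mm wide (y), 6 mm thick, sticking out of the lid's front under the lever; shut, this point is at (-108, 0, 140), 178 mm from the lid's hinge. Its underside, z 137, is free from the wall (x -64) to its end.
- lid (a joint): Lid angle, rad: 0 shut; grows as the tongue rises about the hinge, which runs along the carrier's y through (70, 0, 138); stop at 1.75. It needs about 1 to 2 N at the tongue and stays at any angle. The lever, while over the tongue, is in its way: swing it over first.
- lunchbox_mid (a point): Centre of the blue plastic lunchbox, 176 by 121 by 62 mm. Bystander.
- teaspoon_grip (a point): Point on the handle of the steel teaspoon, 140 mm long, lying flat. Bystander.
- silicone_lid_mid (a point): Round green silicone lid, 116 mm across, 18 mm to the top of its knob, lying flat; point in its middle, 6 mm up. Bystander.
- tumbler_mid (a point): Centre of the steel tumbler, 70 mm across, 95 mm tall. Bystander.
- bowl_mid (a point): Centre of the steel bowl, 124 mm across, 50 mm tall. Bystander.
- jar_mid (a point): Centre of the amber glass jar, 84 mm across, 120 mm tall. Bystander.
- bottle_mid (a point): Centre of the steel water bottle, 68 mm across, 210 mm tall. Bystander.

How it is judged:
On the way, in this order (a step that is already met when the one before it is completed fails the run):
1. the safety tab is slid out (at least 21 of its 28 mm) while lever and lid are still shut (value of joint safety_tab above 0.021 m and value of joint lever below 0.15 rad and value of joint lid below 0.1 rad), for 0.1 s.
2. the lever is swung over, past 1.9 rad, while the lid is still shut (value of joint lever above 1.9 rad and value of joint lid below 0.2 rad), for 0.1 s.
At the end, for the whole second after the job is handed in: The tab is still out (at least 21 mm), the lever is over past 1.9 rad, the lid stands open past 1.0 rad (57 degrees) and at rest, and no bystander is more than 30 mm from where it stood (value of joint safety_tab above 0.021 m and value of joint lever above 1.9 rad and value of joint lid above 1 rad and velocity of joint lid between -0.1 and 0.1 rad/s and distance of each of lunchbox_mid, teaspoon_grip, silicone_lid_mid, tumbler_mid, bowl_mid, jar_mid, bottle_mid from where it was at the start of the episode below 0.03 m); the robot touches nothing.
It fails at once if a bystander is moved by more than 30 mm (distance of any of lunchbox_mid, teaspoon_grip, silicone_lid_mid, tumbler_mid, bowl_mid, jar_mid, bottle_mid from where it was at the start of the episode above 0.03 m).
It also fails if it takes over 51 s, if anything falls off the work surface, if the arm or the gripper's body presses on something with over 40 N, if the wrist force passes 120 N, or if a joint passes its speed limit or range.

## Robot

A 6-joint arm with a two-finger parallel gripper is mounted at the origin on the work surface. World frame = base frame: x ahead of the robot, y to its left, z up, the work surface at z = 0. Lengths are in m, angles in rad, forces in N, time in s.
With the tool pointing down it reaches from about 0.375 to 0.9 m from the base axis. Payload 3.1 kg.
Tool frame: the origin (TCP) lies midway between the tips of the shut fingers; the grasp point (between the pads) lies 19 mm behind it (pinch_z is the distance from the TCP to the grasp point, in m); z points along the fingers, y is the line along which they close (so a half turn about z gives the same grasp; the last joint's range is limited). The gripper opens to 85 mm and grips with 20 to 120 N. Pads are 22 mm wide; open, the fingers measure 114 mm over their backs; the gripper's body (76 mm by 85 mm) begins 54 mm behind the grasp point. The pads swing forward as they close: fully open they stand 13 mm farther back than shut.
Start: joints at [-1.419, 0.527, 1.433, -0, 1.181, -0.178], TCP at [0.203, -0.591, 0.231] pointing down, gripper open.
Joint ranges: [-3.08, 3.08], [-0.75, 2.2], [0.22, 2.44], [-1.43, 4.57], [0, 2.65], [-2.85, 2.85]. Speed limits (rad/s): [2.79, 2.79, 3.14, 3.14, 3.14, 3.14].

## Interface

Orientations are given as a unit quaternion [x, y, z, w].
In Python, from station import sense, snapshot, camera_params, sign_off, pinch_z gives the robot as it stands. The module is installed in compiled form; this text tells all that it offers.
- The arm moves only by the shell command python3 -m handwheel 'ROWS' [FORCE]. ROWS is JSON, a list that holds one entry, the list of rows, each a list of 7 numbers: the turn, a rotation vector about the tool's x, y, z in degrees, then the shift along the tool's x, y, z in m, then the opening, from 0 (shut) to 1 (fully open). A call has 1 to 20 rows; each row shifts and turns the commanded pose from where the row before left it, along the tool's axes as they then stand; what a row does not reach is not made up. A row lasts 1/8 s, in which the tool goes at most 62.5 mm and 10.7 degrees, less where a joint would pass 70% of its speed; a pose out of reach is approached as far as the arm can. A call with a gripper value outside its range is refused whole. The fingers move at their own pace and stop on an object; FORCE is the grip in N (left out, the last holds). Time passes only in rows, so rows that do not move let the fingers close. It gives the time, the measured TCP pose, the force, the opening and the grip force at its end, in the units of the state.
- sense(): the state, without advancing time (a new reading comes with each control period).
- snapshot(name): name is "scene" or "top"; returns the picture (400x640x3 uint8, red, green, blue); there is no depth.
- camera_params(name): a dict with "fx", "fy", "cx", "cy" (pixels), "world_to_cam" (4x4, takes a point from world to camera coordinates). Camera axes: x right, y down, z forward; pixel columns grow to the right and rows downward; lengths in m; the calibration is good to about 2 mm. A picture is of the moment at which its call begins. camera_params takes no time and is no camera call.
- sign_off(): hands the job in; it is judged then, once.
The state is a dict: "t": time; "q": joint angles; "qd": joint speeds; "tau": joint torques, N m; "tcp_pos": TCP position; "tool_rot": TCP orientation; "force": force on the tool from outside, world axes, zero at the start; "ft_torque": the same for the moment, N m; "finger_gap": opening from 0.0 (shut) to 1.0 (fully open); "gripper_force": force on a finger pad.
Only numpy, scipy, OpenCV 4.12 (cv2) and the standard library are available. Lean on these libraries where they do the work, as an engineer would, in place of code of your own. Each camera call takes 0.05 s, during which the arm holds its last target. There are 200 camera calls.

## Working session

There is one attempt and no reset: what is moved stays moved. The work goes in short steps, Python scripts to look and compute and a shell command to move; the robot and the scene stay as the last step left them, time stands still between calls to the robot, and variables do not carry over. Pictures are saved under pics/ and viewed, at most 10 in all, crops included, and the job is handed in when it is done.

```bash
mkdir -p pics; python3 - <<'E'
from station import *
import cv2,numpy as np
np.set_printoptions(precision=4,suppress=True)
for n in("scene","top"):
    im=snapshot(n); cv2.imwrite(f"pics/{n}0.png",im[...,::-1]); c=camera_params(n)
    print(n,c["fx"],c["fy"],c["cx"],c["cy"]); print(np.array(c["world_to_cam"]))
s=sense(); print(s["tcp_pos"],s["tool_rot"],s["finger_gap"],s["t"],pinch_z if not callable(pinch_z) else pinch_z())
E
```

```text
scene 361.43721256452784 361.43721256452784 323.72834339862624 195.1576548190421
[[ 0.0755  0.9971  0.013  -0.0351]
 [ 0.8268 -0.0553 -0.5598 -0.3894]
 [-0.5575  0.053  -0.8285  1.5895]
 [ 0.      0.      0.      1.    ]]
top 394.59920020966376 394.59920020966376 316.82665905941434 201.43639646357704
[[-0.0267 -0.9994 -0.0203  0.0294]
 [-0.9966  0.0282 -0.0779  0.5638]
 [ 0.0784  0.0182 -0.9968  1.2888]
 [ 0.      0.      0.      1.    ]]
[ 0.2029 -0.5905  0.2304] [ 0.9864  0.1646  0.     -0.001 ] 1.0001614992768149 0.1 0.0187
```

View pics/scene0.png

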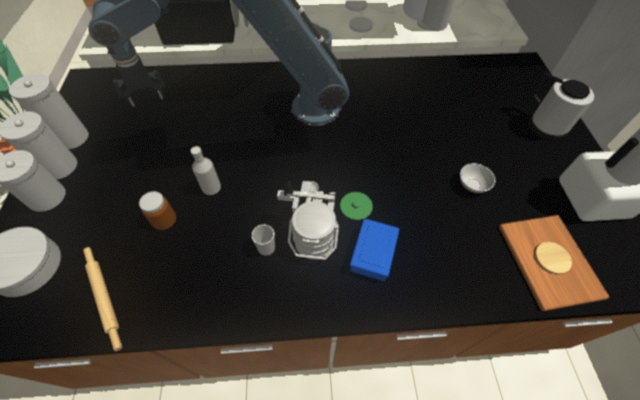

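View pics/top0.png

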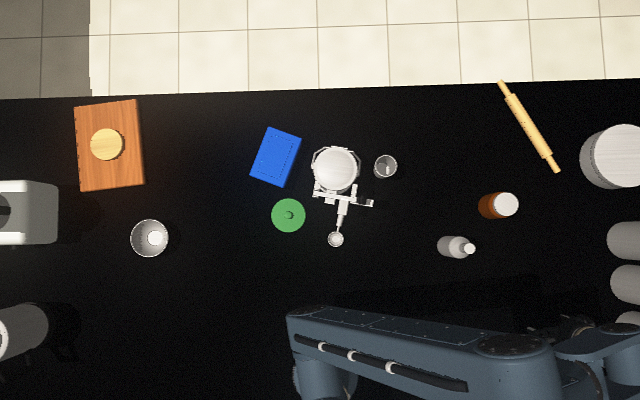

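The scene shows the carrier at about (313,225), the spoon in front of it, the green lid at its left and the tumbler at its right. In the top view the lid is at about (336,168) and the catch at row ~200. I'll zoom in on both.

```bash
python3 - <<'E'
import cv2,numpy as np
a=cv2.imread("pics/top0.png")[130:260,260:410]; b=cv2.imread("pics/scene0.png")[165:275,235:385]
a=cv2.resize(a,(600,520),interpolation=cv2.INTER_CUBIC)
cv2.imwrite("pics/ca.png",a)
cv2.imwrite("pics/cb.png",cv2.resize(b,(750,550),interpolation=cv2.INTER_CUBIC))
E
```

```text
(no output)
```

View pics/ca.png

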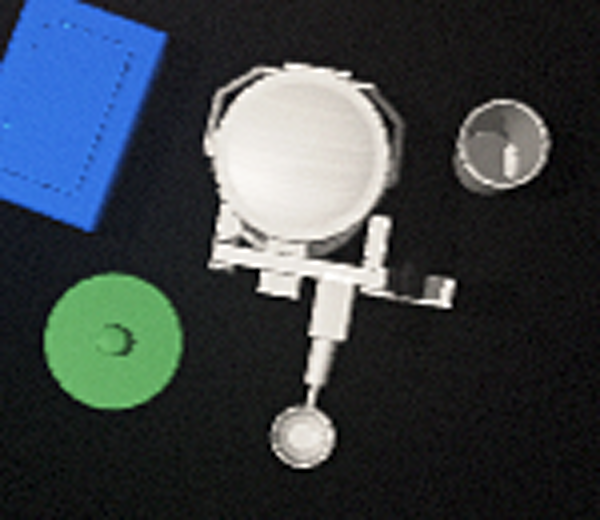

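View pics/cb.png

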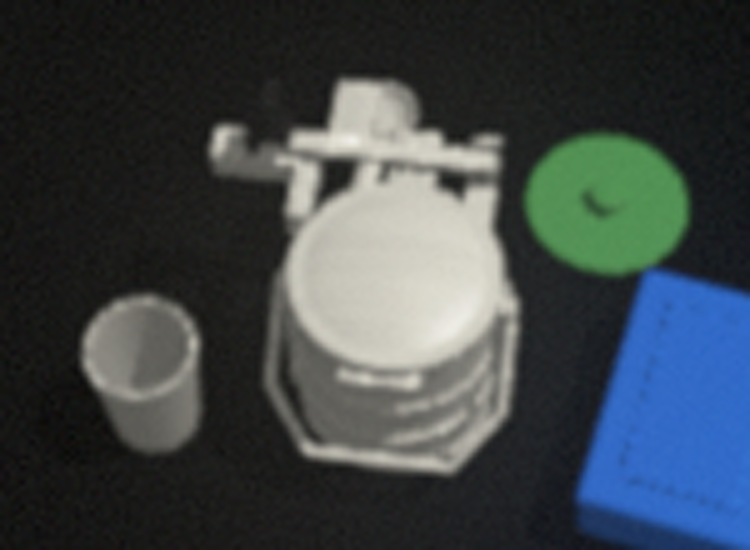

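```bash
cat > h.py <<'E'
import numpy as np,cv2
from station import *
from scipy.spatial.transform import Rotation as R
from scipy.optimize import least_squares
def proj(n,P):
    c=camera_params(n);p=np.atleast_2d(P)@np.array(c["world_to_cam"])[:3,:3].T+np.array(c["world_to_cam"])[:3,3]
    return np.c_[c["fx"]*p[:,0]/p[:,2]+c["cx"],c["fy"]*p[:,1]/p[:,2]+c["cy"]]
def W(v,P):
    P=np.atleast_2d(P)/1000.;c,s=np.cos(v[2]),np.sin(v[2])
    return np.c_[v[0]+c*P[:,0]-s*P[:,1],v[1]+s*P[:,0]+c*P[:,1],P[:,2]]
E
python3 - <<'E'
from h import *
np.set_printoptions(precision=4,suppress=True)
T=[((-135,-28,154),(311,338)),((-135,-56,154),(347,340)),((-108,15,143),(260,292)),((-108,-15,143),(298,297)),((0,0,147),(303,153)),((-95,-129,142),(450,306))]
S=[((0,0,147),(395,275)),((-95,-129,142),(214,127)),((-135,-28,154),(392,83)),((-135,-56,154),(337,80))]
A=np.array([t[0] for t in T]);a=np.array([t[1] for t in T])/4+[260,130]
B=np.array([t[0] for t in S]);b=np.array([t[1] for t in S])/5+[235,165]
f=lambda v:np.r_[(proj("top",W(v,A))-a).ravel(),(proj("scene",W(v,B))-b).ravel()]
r=least_squares(f,[.65,0,0],loss="soft_l1");v=r.x;print(v);print(f(v).reshape(-1,2))
np.save("v.npy",v)
for n,P in dict(fin=(-84,-88,183),finout=(-84,-116,183),ear=(-135,-42,150),tongue=(-108,0,140),piv=(-84,45,150)).items():print(n,W(v,P))
s=sense();print(R.from_quat(s["tool_rot"]).as_matrix())
# tool yaw: y axis dir vs carrier axes
c=camera_params("top");M=np.array(c["world_to_cam"])
def ray(u,z,nm="top"):
    c=camera_params(nm);M=np.array(c["world_to_cam"]);d=M[:3,:3].T@[(u[0]-c["cx"])/c["fx"],(u[1]-c["cy"])/c["fy"],1];o=-M[:3,:3].T@M[:3,3]
    return o+d*(z-o[2])/d[2]
for n,u,z in(("spoonbowl",(335.5,239),.005),("bowl2",(335.5,239),.15),("bottle",(469,248),.21),("jar",(507,204),.12),("tumb",(386,165),.095)):print(n,ray(u,z))
E
```

```text
[ 0.6543 -0.047  -0.1934]
[[-0.4224 -1.0403]
 [-0.1276  0.0116]
 [-0.4259 -0.5494]
 [-0.0975 -0.1658]
 [-0.4038 -0.2292]
 [ 0.0334 -0.4237]
 [-0.3562 -1.262 ]
 [ 0.0937 -0.5147]
 [-2.799  -0.6411]
 [-0.3488 -0.925 ]]
fin [[ 0.5549 -0.1172  0.183 ]]
finout [[ 0.5495 -0.1447  0.183 ]]
ear [[ 0.5137 -0.0623  0.15  ]]
tongue [[ 0.5483 -0.0263  0.14  ]]
piv [[0.5805 0.0133 0.15  ]]
[[ 0.9458  0.3248 -0.0003]
 [ 0.3248 -0.9458  0.002 ]
 [ 0.0004 -0.002  -1.    ]]
spoonbowl [ 0.4382 -0.0447  0.005 ]
bowl2 [ 0.4408 -0.0409  0.15  ]
bottle [ 0.407  -0.4116  0.21  ]
jar [ 0.5325 -0.5662  0.12  ]
tumb [ 0.6676 -0.2083  0.095 ]
```

```bash
python3 -m handwheel '[[[0,0,10,0,0,-0.03,0],[0,0,10,0,0,-0.03,0],[0,0,10.1,0,0,-0.02,0],[0,0,0,0.021,-0.047,0,0],[0,0,0,0.021,-0.047,0,0],[0,0,0,0.021,-0.047,0,0],[0,0,0,0.021,-0.047,0,0],[0,0,0,0.021,-0.047,0,0],[0,0,0,0.021,-0.047,0,0],[0,0,0,0.021,-0.047,0,0],[0,0,0,0.021,-0.047,0,0],[0,0,0,0.021,-0.047,0,0],[0,0,0,0.021,-0.047,0,0],[0,0,0,0.021,-0.047,0,0],[0,0,0,0.021,-0.047,0,0],[0,0,0,0,0,0,0],[0,0,0,0,0,0,0]]]'
cat >> h.py <<'E'
def where():
    v=np.load("v.npy");s=sense();d=np.array(s["tcp_pos"])-[v[0],v[1],0];c,k=np.cos(v[2]),np.sin(v[2])
    C=np.array([[c,k,0],[-k,c,0],[0,0,1]]);print("t",s["t"],"carrier mm",np.round(C@d*1e3,1),"q",np.round(s["q"],2),"F",np.round(C@s["force"],1),"gap",round(s["finger_gap"],2))
    print("tool axes in carrier\n",np.round(C@R.from_quat(s["tool_rot"]).as_matrix(),3))
E
python3 -c "from h import *;where()"
```

```text
t: 2.22
tcp_pos: [0.5587, -0.0865, 0.3108]
tool_rot: [0.995, -0.097, -0.001, 0.0]
force: [-1.0, 0.8, -0.3]
finger_gap: -0.002
gripper_force: 0.0
t 2.225 carrier mm [-86.2 -57.1 310.8] q [-0.35  0.36  1.48 -0.    1.3   1.41] F [-1.2  0.6 -0.3] gap -0.0
tool axes in carrier
 [[ 1.    -0.    -0.002]
 [-0.    -1.    -0.   ]
 [-0.002  0.    -1.   ]]
```

```bash
python3 -m handwheel '[[[0,0,0,0.002,-0.002,0.044,0],[0,0,0,0,0,0.044,0],[0,0,0,0,0,0.044,0],[0,0,0,0,0,0,0],[0,0,0,0,0.01,0,0],[0,0,0,0,0.01,0,0],[0,0,0,0,0.005,0,0],[0,0,0,0,0.005,0,0],[0,0,0,0,0,0,0]]]'
python3 - <<'E'
from h import *
where()
a=snapshot("top")[130:260,260:410,::-1];b=snapshot("scene")[165:275,235:385,::-1]
cv2.imwrite("pics/p1.png",np.hstack([cv2.resize(a,(400,347)),cv2.resize(b,(400,347))]))
E
```

```text
t: 3.35
tcp_pos: [0.556, -0.115, 0.1798]
tool_rot: [0.995, -0.097, 0.0, 0.001]
force: [0.2, -0.5, 0.6]
finger_gap: 0.004
gripper_force: 0.0
t 3.35 carrier mm [-83.4 -85.6 179.8] q [-0.4   0.52  1.63 -0.    0.99  1.37] F [ 0.3 -0.4  0.6] gap 0.0
tool axes in carrier
 [[ 1.    -0.001  0.001]
 [-0.001 -1.    -0.001]
 [ 0.001  0.001 -1.   ]]
```

View pics/p1.png

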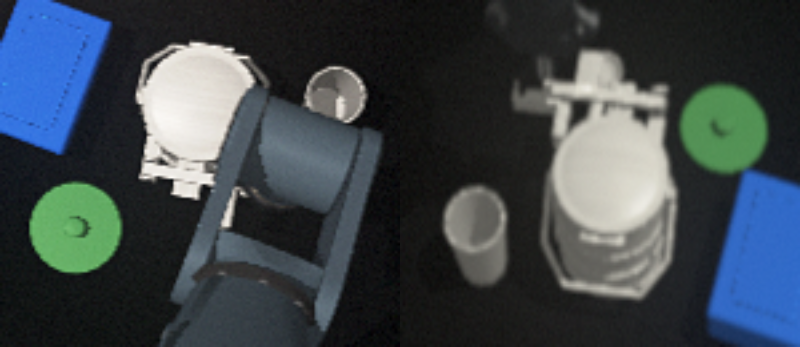

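The gripper is at the fin (scene half, about (550,70)). I can't read the tab's position here because the black fin hides in the dark, so I'll keep pushing and watch the force.

```bash
python3 -m handwheel '[[[0,0,0,0,0.005,0,0],[0,0,0,0,0.005,0,0]]]'; python3 -m handwheel '[[[0,0,0,0,0.004,0,0],[0,0,0,0,0.004,0,0]]]' ; python3 -c "from h import *;where()"
```

```text
t: 3.7
tcp_pos: [0.5535, -0.1237, 0.1791]
tool_rot: [0.995, -0.097, -0.001, -0.0]
force: [0.4, 2.9, 0.4]
finger_gap: 0.004
gripper_force: 1.4
t: 3.95
tcp_pos: [0.5526, -0.1281, 0.1789]
tool_rot: [0.995, -0.099, 0.0, -0.005]
force: [5.8, 19.0, 0.8]
finger_gap: 0.002
gripper_force: 9.8
t 3.95 carrier mm [-84.1 -99.1 178.9] q [-0.43  0.52  1.63  0.01  1.    1.33] F [ 2.  19.7  0.8] gap 0.0
tool axes in carrier
 [[ 1.    -0.004 -0.001]
 [-0.004 -1.     0.009]
 [-0.001 -0.009 -1.   ]]
```

```bash
python3 -m handwheel '[[[0,0,0,0,-0.015,0,0],[0,0,0,0,0,-0.05,0],[0,0,0,0,0,-0.05,0],[0,0,0,-0.05,-0.021,0,0],[0,0,0,-0.05,-0.021,0,0],[0,10,0,0,0,0,0],[0,10,0,0,0,0,0],[0,10,0,0,0,0,0],[0,10,0,0,0,0,0],[0,10,0,0,0,0,0],[0,0,0,0,0,0,0],[0,0,0,0,0,0,0]]]'
python3 - <<'E'
from h import *
where()
b=snapshot("scene")[165:275,235:385,::-1];a=snapshot("top")[130:260,260:410,::-1]
cv2.imwrite("pics/p2.png",np.hstack([cv2.resize(b,(450,330),interpolation=cv2.INTER_CUBIC),cv2.resize(a,(350,330))])*1)
v=np.load("v.npy")
for P in((-84,-88,201),(-84,-116,201)):
    p=proj("scene",W(v,P))[0];print((p-[235,165])*3)
E
```

```text
t: 5.45
tcp_pos: [0.4755, -0.037, 0.2804]
tool_rot: [0.943, -0.075, 0.323, -0.003]
force: [0.4, -0.5, -0.2]
finger_gap: 0.001
gripper_force: 0.0
t 5.45 carrier mm [-177.3  -24.6  280.4] q [-0.47  0.09  2.2   0.82  0.33  0.55] F [ 0.4 -0.4 -0.2] gap 0.0
tool axes in carrier
 [[ 0.793  0.053  0.607]
 [ 0.009 -0.997  0.075]
 [ 0.609 -0.054 -0.792]]
[160.91529792  54.55104899]
[133.87629175  51.73675701]
```

View pics/p2.png

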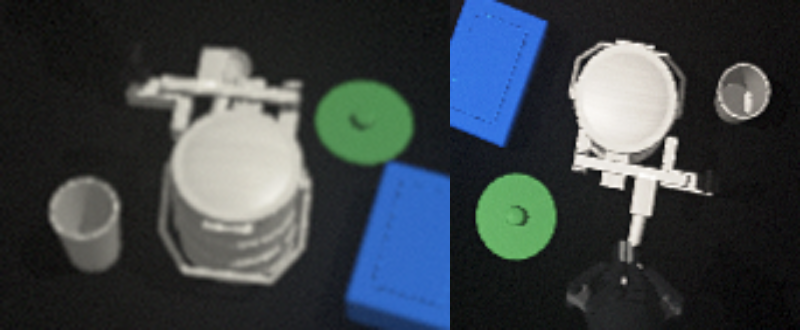

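```bash
python3 -m handwheel '[[[0,0,0,-0.0243,0.0068,0.0361,0],[0,0,0,-0.0243,0.0068,0.0361,0],[0,0,0,-0.0243,0.0068,0.0361,0],[0,0,0,-0.0243,0.0068,0.0361,0],[0,0,0,0,0,0,0]]]'; python3 -c "from h import *;where()"
```

```text
t: 6.18
tcp_pos: [0.4878, -0.0295, 0.202]
tool_rot: [0.941, -0.067, 0.329, -0.03]
force: [-1.0, -0.4, -0.1]
finger_gap: 0.003
gripper_force: 0.0
t 6.175 carrier mm [-166.7  -14.8  202. ] q [-0.48  0.33  2.3   1.86  0.32 -0.55] F [-0.9 -0.6 -0.1] gap 0.0
tool axes in carrier
 [[ 0.788  0.087  0.61 ]
 [ 0.007 -0.991  0.132]
 [ 0.616 -0.1   -0.781]]
```

```bash
python3 -m handwheel '[[[0,0,0,-0.0146,0.0092,0.0184,0],[0,0,0,-0.0146,0.0092,0.0184,0],[0,0,0,-0.0146,0.0092,0.0184,0],[0,0,0,-0.0146,0.0092,0.0184,0],[0,0,0,0,0,0,0]]]'; python3 -c "from h import *;where()"
```

```text
t: 6.8
tcp_pos: [0.4855, -0.0566, 0.1055]
tool_rot: [0.941, -0.066, 0.33, -0.031]
force: [-0.1, 0.0, -0.2]
finger_gap: -0.0
gripper_force: 0.0
t 6.8 carrier mm [-163.8  -41.8  105.5] q [-0.57  0.66  2.38  2.47  0.6  -1.31] F [-0.1  0.  -0.2] gap -0.0
tool axes in carrier
 [[ 0.787  0.088  0.611]
 [ 0.006 -0.991  0.134]
 [ 0.617 -0.102 -0.78 ]]
```

```bash
python3 -m handwheel '[[[0,0,0,0.0169,0.0015,0.01,0],[0,0,0,0.0169,0.0015,0.01,0],[0,0,0,0.009,-0.002,-0.01,0],[0,0,0,0.009,-0.002,-0.01,0],[0,0,0,0.009,-0.002,-0.01,0],[0,0,0,0.009,-0.002,-0.01,0],[0,0,0,0,0,0,0]]]'
python3 - <<'E'
from h import *
where()
b=snapshot("scene")[145:275,235:385,::-1];a=snapshot("top")[130:260,260:410,::-1]
cv2.imwrite("pics/p3.png",np.hstack([cv2.resize(b,(400,347),interpolation=cv2.INTER_CUBIC),cv2.resize(a,(400,347))]))
E
```

```text
t: 7.68
tcp_pos: [0.5272, -0.0615, 0.1684]
tool_rot: [0.94, -0.064, 0.333, -0.028]
force: [-0.7, 0.7, -0.4]
finger_gap: -0.005
gripper_force: 0.2
t 7.675 carrier mm [-121.9  -38.6  168.4] q [-0.51  0.46  2.23  2.01  0.36 -0.74] F [-0.8  0.6 -0.4] gap -0.0
tool axes in carrier
 [[ 0.783  0.09   0.615]
 [ 0.011 -0.991  0.131]
 [ 0.622 -0.096 -0.777]]
```

View pics/p3.png

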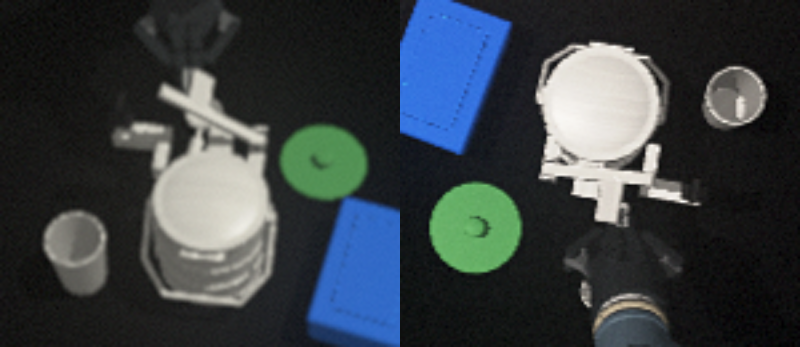

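The lever is lifted by about 30°: its bar runs from (165,90) to (265,135) in the scene half, with the finger under the ear. I'll carry on along the arc.

```bash
python3 -m handwheel '[[[0,0,0,0.009,-0.0094,-0.008,0],[0,0,0,0.009,-0.0094,-0.008,0],[0,0,0,0.009,-0.0094,-0.008,0],[0,0,0,0.004,-0.0107,-0.0023,0],[0,0,0,0.004,-0.0107,-0.0023,0],[0,0,0,0.004,-0.0107,-0.0023,0],[0,0,0,0.004,-0.0107,-0.0023,0],[0,0,0,0,0,0,0]]]'; python3 -c "from h import *;where()"
```

```text
t: 8.78
tcp_pos: [0.5469, 0.0025, 0.2254]
tool_rot: [0.941, -0.065, 0.331, -0.03]
force: [0.1, 1.1, 0.5]
finger_gap: -0.004
gripper_force: 0.0
t 8.775 carrier mm [-114.9   28.   225.4] q [-0.32  0.32  2.14  1.41  0.21  0.05] F [-0.1  1.1  0.5] gap -0.0
tool axes in carrier
 [[ 0.785  0.09   0.612]
 [ 0.009 -0.991  0.133]
 [ 0.619 -0.099 -0.779]]
```

```bash
python3 -m handwheel '[[[0,0,0,0,-0.0126,0.001,0],[0,0,0,0,-0.0126,0.002,0],[0,0,0,-0.0014,-0.0126,0.0036,0],[0,0,0,-0.0014,-0.0126,0.004,0],[0,0,0,-0.002,-0.0126,0.004,0],[0,0,0,0,0,0,0],[0,0,0,0,0,0,0]]]'; python3 - <<'E'
from h import *
where()
b=snapshot("scene")[145:275,235:385,::-1];a=snapshot("top")[130:260,260:410,::-1]
cv2.imwrite("pics/p4.png",np.hstack([cv2.resize(b,(400,347),interpolation=cv2.INTER_CUBIC),cv2.resize(a,(400,347))]))
E
```

```text
t: 9.65
tcp_pos: [0.5587, 0.0644, 0.2168]
tool_rot: [0.941, -0.066, 0.331, -0.028]
force: [-1.1, -4.7, 1.3]
finger_gap: 0.002
gripper_force: 1.9
t 9.65 carrier mm [-115.2   90.9  216.8] q [-0.13  0.36  2.11  1.52  0.09  0.09] F [-0.2 -4.8  1.3] gap 0.0
tool axes in carrier
 [[ 0.786  0.086  0.613]
 [ 0.008 -0.992  0.129]
 [ 0.618 -0.097 -0.78 ]]
```

View pics/p4.png

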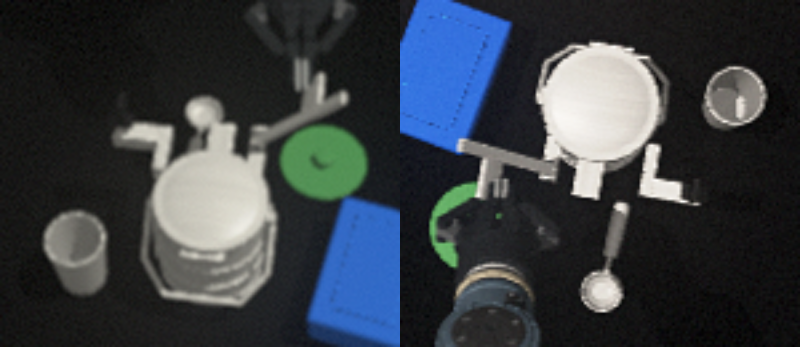

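The lever is over on its stop (scene half: bar from (260,135) to (345,95)), and the tongue is exposed. Next I'll back off and go under the tongue.

```bash
python3 -m handwheel '[[[0,0,0,-0.02,0.0078,-0.0166,0],[0,0,0,-0.02,0.0078,-0.0166,0],[0,0,0,-0.0137,0.017,0.0152,0],[0,0,0,-0.0137,0.017,0.0152,0],[0,0,0,-0.0137,0.017,0.0152,0],[0,0,0,-0.0137,0.017,0.0152,0],[0,0,0,-0.0137,0.017,0.0152,0],[0,0,0,0,0,0,0]]]'; python3 -c "from h import *;where()"
```

```text
t: 10.75
tcp_pos: [0.4961, -0.0126, 0.1102]
tool_rot: [0.942, -0.066, 0.328, -0.032]
force: [0.7, -0.0, 0.2]
finger_gap: 0.003
gripper_force: 0.0
t 10.75 carrier mm [-161.8    3.4  110.2] q [-0.42  0.64  2.37  2.6   0.55 -1.29] F [0.7 0.1 0.2] gap 0.0
tool axes in carrier
 [[ 0.789  0.088  0.608]
 [ 0.006 -0.991  0.137]
 [ 0.614 -0.105 -0.782]]
```

```bash
python3 -m handwheel '[[[0,0,0,0.0143,0.0038,0.0149,0],[0,0,0,0.0143,0.0038,0.0149,0],[0,0,0,0.0143,0.0038,0.0149,0],[0,0,0,0.0098,-0.0014,-0.0107,0],[0,0,0,0.0098,-0.0014,-0.0107,0],[0,0,0,0.0098,-0.0014,-0.0107,0],[0,0,0,0.0098,-0.0014,-0.0107,0],[0,0,0,0.0101,-0.0007,-0.0057,0],[0,0,0,0.0101,-0.0007,-0.0057,0],[0,0,0,0.0101,-0.0007,-0.0057,0],[0,0,0,0.0101,-0.0007,-0.0057,0],[0,0,0,0,0,0,0]]]'; python3 -c "from h import *;where()"
```

```text
t: 12.25
tcp_pos: [0.5781, -0.0316, 0.2052]
tool_rot: [0.941, -0.063, 0.331, -0.032]
force: [0.2, 0.9, 0.3]
finger_gap: 0.002
gripper_force: 0.0
t 12.25 carrier mm [-77.7   0.5 205.2] q [-0.38  0.4   2.08  1.49  0.25 -0.08] F [0.  0.9 0.3] gap 0.0
tool axes in carrier
 [[ 0.785  0.094  0.612]
 [ 0.011 -0.99   0.138]
 [ 0.619 -0.102 -0.779]]
```

```bash
python3 -m handwheel '[[[0,0,0,0.0107,0.0003,-0.0021,0],[0,0,0,0.0107,0.0003,-0.0021,0],[0,0,0,0.0107,0.0003,-0.0021,0],[0,0,0,0.0107,0.0003,-0.0021,0],[0,0,0,0.0105,0,0,0],[0,0,0,0.0105,0,0,0],[0,0,0,0.0105,0,0,0],[0,0,0,0.0105,0,0,0],[0,0,0,0.0095,0.0005,0.0024,0],[0,0,0,0.0095,0.0005,0.0024,0],[0,0,0,0.0095,0.0005,0.0024,0],[0,0,0,0.0095,0.0005,0.0024,0],[0,0,0,0.006,0.0003,0.002,0],[0,0,0,0.006,0.0003,0.002,0],[0,0,0,0,0,0,0]]]'; python3 - <<'E'
from h import *
where()
b=snapshot("scene")[115:275,235:385,::-1];a=snapshot("top")[110:260,260:410,::-1]
cv2.imwrite("pics/p5.png",np.hstack([cv2.resize(b,(375,400),interpolation=cv2.INTER_CUBIC),cv2.resize(a,(400,400))]))
E
```

```text
t: 14.12
tcp_pos: [0.6856, -0.0561, 0.282]
tool_rot: [0.941, -0.065, 0.33, -0.032]
force: [0.3, 0.5, 0.4]
finger_gap: -0.003
gripper_force: 0.0
t 14.125 carrier mm [ 32.5  -2.9 282. ] q [-0.34  0.39  1.75  0.58  0.43  0.91] F [0.2 0.5 0.4] gap -0.0
tool axes in carrier
 [[ 0.787  0.091  0.61 ]
 [ 0.008 -0.991  0.137]
 [ 0.617 -0.102 -0.78 ]]
```

View pics/p5.png

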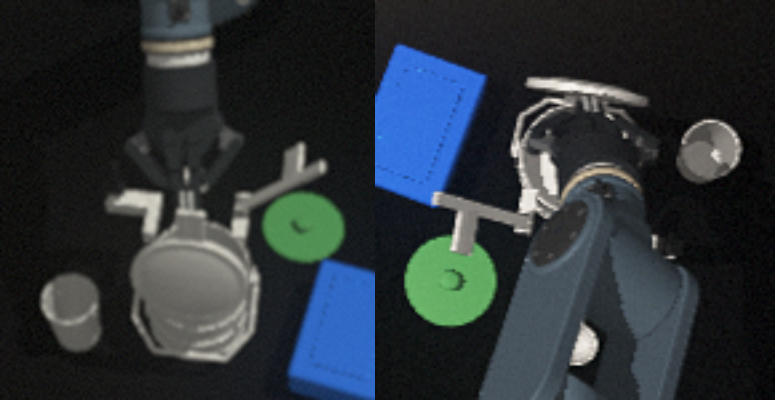

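The lid stands steep, at about 75–80°: it shows as a thin ellipse at (587,92) in the top half, and the lever is still over. Now I'll retreat.

```bash
python3 -m handwheel '[[[0,0,0,-0.012,-0.0014,-0.009,0],[0,0,0,-0.012,-0.0014,-0.009,0],[0,0,0,0,0,-0.03,0],[0,0,0,0,0,-0.03,0],[0,0,0,0,0,-0.03,0],[0,0,0,0,0,-0.03,0],[0,0,0,0,0,0,0],[0,0,0,0,0,0,0],[0,0,0,0,0,0,0]]]'; python3 - <<'E'
from h import *
where()
b=snapshot("scene")[115:275,235:385,::-1];a=snapshot("top")[110:260,260:410,::-1]
cv2.imwrite("pics/p6.png",np.hstack([cv2.resize(b,(375,400),interpolation=cv2.INTER_CUBIC),cv2.resize(a,(400,400))]))
E
```

```text
t: 15.35
tcp_pos: [0.5803, -0.0517, 0.3735]
tool_rot: [0.942, -0.065, 0.328, -0.032]
force: [0.2, 0.2, 0.0]
finger_gap: -0.003
gripper_force: 0.0
t 15.35 carrier mm [-71.7 -18.8 373.5] q [-0.42  0.11  1.85  0.49  0.62  0.97] F [0.2 0.3 0. ] gap -0.0
tool axes in carrier
 [[ 0.789  0.091  0.607]
 [ 0.008 -0.99   0.138]
 [ 0.614 -0.104 -0.782]]
```

View pics/p6.png

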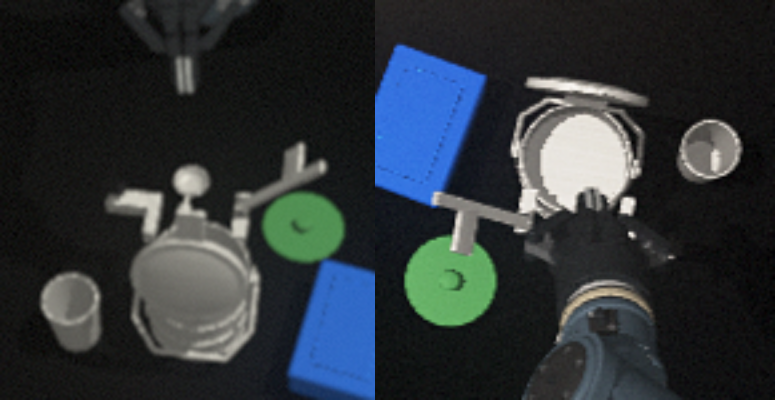

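The lid stays up by itself, the lever is over, the robot is clear, and the bystanders in view have not moved.

```bash
python3 -c "from station import *;print(sign_off())"
```

```text
the job is handed in; nothing more can be done
None
```

I opened the carrier and handed the job in at about 15 s: the tab is out, the lever is over on its stop, and the lid stands by itself at roughly 75–80°, with no nearby bystander visibly moved; the hand-in returned no verdict.

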